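# Seat the tapered anvil in the hand press

## Robot

A 7-joint arm with a two-finger parallel gripper is mounted at the origin on the work surface. World frame = base frame: x ahead of the robot, y to its left, z up, the work surface at z = 0. Lengths are in m, angles in degrees, forces in N, time in s.
With the tool pointing down it reaches from about 0.425 to 0.875 m from the base axis. Payload 4.7 kg.
Tool frame: the origin (TCP) lies midway between the tips of the shut fingers; the grasp point (between the pads) lies 19 mm behind it (arm.grasp_offset is the distance from the TCP to the grasp point, in m); z points along the fingers, x is the direction in which the jaws open and shut, and the axes are right-handed (so a half turn about z gives the same grasp; the last joint's range is limited). The gripper opens to 87 mm and grips with 3 to 60 N. Pads are 19 mm wide; open, the fingers measure 117 mm over their backs; the gripper's body (75 mm by 190 mm) begins 51 mm behind the grasp point.
Start: joints at [-71.385, 18.392, -4.016, 83.108, 1.295, 78.541, -3.26], TCP at [0.199, 0.619, 0.223] pointing down, gripper open.
Joint ranges: [-163.93, 163.93], [-17.29, 119.83], [-79.2, 71.16], [3.27, 140.29], [-89.18, 269.18], [5.43, 117.66], [-154.24, 154.24]. Speed limits (degrees/s): [147.25, 147.25, 180, 180, 180, 180, 180].

## Interface

Orientations are given as a 3x3 rotation matrix whose columns are the frame's x, y, z axes.
In Python, from bench import arm gives the robot as it stands.
- The arm moves only by the tool drive_tool, never from a script. Its argument "steps" is a list of rows, each a list of 7 numbers: the closure, from 0 (fully open) to 1 (shut), then the shift along the tool's x, y, z in mm, then the turn, a rotation vector about the tool's x, y, z in units of 8 degrees (1.0 is 8 degrees). A call has exactly 8 rows; each row is the pose to reach, as a shift and turn from the pose measured when the call began, along the tool's axes at that moment; what a row does not reach only later rows make up. A row lasts 1/10 s, in which the tool goes at most 50 mm and 8.59 degrees, less where a joint would pass 70% of its speed; a pose out of reach is approached as far as the arm can. A call with a gripper value outside its range is refused whole. The fingers move at their own pace and stop on an object; the grip force is fixed at half the most. Time passes only in rows, so rows that repeat a pose let the fingers close, or fill a call up. It gives the time, the measured TCP pose, the force and the opening at its end, in the units of the state.
- arm.get_obs(): the state, without advancing time (a new reading comes with each control period).
- arm.grab_frame(name): name is "scene" or "side" or "wrist"; returns a dict with "image" (400x640x3 uint8, red, green, blue), "z_map" (400x640 float32, m along the optical axis (not along the pixel's ray), 0 where there is no reading), "fx", "fy", "cx", "cy" (pixels), "k1" (the pictures are not rectified: a ray, as slopes to the right and down, at radius r is drawn at 1 + k1 r^2 times it, then the intrinsics apply), "T" (4x4, takes a point from camera to world coordinates). Camera axes: x right, y down, z forward; pixel columns grow to the right and rows downward; lengths in m; the calibration is good to about 2 mm. A picture is of the moment at which its call begins.
- arm.close_job(): hands the job in, once; it reports no verdict.
Trained networks look in the newest picture that a camera, given by its name, has taken for a name from the list of things; names that differ only in an ending like _2 or _b are one class to them, and where a whole thing is asked for, a point or a joint stands for the part that bears it (a point fixed in the world has none). Each returns a list of dicts, best first, with "p" (0 to 1); they miss things now and then, are a little off and sometimes report something else, mostly with a low value. They report only what shows in the picture. A call takes as long as a camera call. They do not tell look-alikes from the thing itself.
- arm.silhouettes(camera, name): "pixels" (400x640 bool, what is visible of it) and "location" ([column, row] in pixels, amid what is visible of it).
The state is a dict: "time": time; "qpos": joint angles; "joint_vel": joint speeds; "tau": joint torques, N m; "tool_pos": TCP position; "eef_rot": TCP orientation; "contact_force": force on the tool from outside, world axes, zero at the start; "wrist_torque": the same for the moment, N m; "grip_width": finger opening in m.
Only numpy, scipy, OpenCV 4.12 (cv2) and the standard library are available. Lean on these libraries where they do the work, as an engineer would, in place of code of your own. Each camera call takes 0.05 s, during which the arm holds its last target. There are 200 camera calls.

## Task

Seat the nickel anvil in the bed of the hand press: take it out of the wooden block and lower its tapered shank into the press's socket, without dropping it in, so that it stands there loose and upright, and let go of it. Then pull the lever down, so that the press and not your hand pushes the anvil fully home with its disc flat on the socket's rim, and let the lever come back up. Leave the domed stake, the reed plate, the comb and the rivet setter where they are.

Things in the scene. Friction and masses are not known exactly. Their poses are not given: they have to be found in the camera images.
- anvil: nickel anvil: bright flat disc, diameter 50 mm, 14 mm thick, on a tapered round shank 46 mm long (diameter 25 mm under the disc, 17.6 mm near its flat tip); about 0.4 kg. Origin at the centre of the disc's underside, z up: disc top at +14 mm, shank tip at -46 mm. Starts upright in one of the block's holes, shank down, the disc's underside 16 mm above the block's top.
- block: pale wooden stake block, fixed to the bench, 85 mm (x) by 170 mm (y), 46 mm high, with two upright holes of diameter 26 mm, 30 mm deep, at y = -37.5 and +37.5 mm. Origin at the centre of its underside, z up.
- dome: bystander: dark steel domed stake, a mushroom head of 34 mm diameter on the same kind of shank, loose in the block's other hole; its head is no higher than the anvil's. Origin at the centre of the head's underside.
- press: dark green cast-iron hand press, bolted to the bench: bed 115 mm wide (y), from x = -65 to +170 mm, deck 53 mm high; a round steel socket boss, diameter 44 mm, stands 12 mm above the deck; behind it (+x) a fork, 121 mm high, carries the lever. Origin on the bench under the socket's axis; x points from the socket to the lever's pivot, z up.
- socket_mouth (a point): centre of the socket's mouth on the boss's flat top rim, 65 mm above the bench. The bore is tapered, diameter 27.4 mm at the mouth, 19.6 mm at its bottom 49 mm down, about 1.2 mm wider all round than the seated shank. Fully home, the disc's underside lies on the rim (the anvil's origin at this point).
- pin (a joint): brass knock-out pin inside the socket, m pushed down. The shank's tip comes to rest on it, and the anvil stands upright by itself with its disc 10 mm above the rim less this value (0 to 3 mm at the start). A tight ring holds the pin: the anvil's weight does not move it, a push of some 12 N drives it down and it stays where it is left.
- lever (a joint): press lever, rad: 0 is fully up, leaning 0.18 rad past upright away from the socket; it grows as the handle is pulled over and down towards the press's -x; at 1.75 it is level and the anvil is home; stop at 1.79. A return spring brings it back up in about a second when let go. Holding it down takes about 4 N at the handle, pressing the anvil home about 6 N more, then it stops hard.
- lever_pivot (a point): centre of the lever's pivot pin, 110 mm from the socket's axis along the press's +x, 100 mm above the bench. The lever turns in the upright plane through pivot and socket axis. It is a bar 19 mm wide, 24 mm thick, with a round brass nose on its underside 110 mm out that presses on the disc's middle; then a black round handle, diameter 25 mm, from 135 to 205 mm out from the pivot.
- grip_end (a point): centre of the free end of the lever's black handle, on the handle's axis, 205 mm from the pivot (302 mm above the bench when the lever is up).
- reed_plate: bystander: brass reed plate, 130 x 32 x 2 mm, lying flat on the bench. Origin at the centre of its underside, x along it.
- comb: bystander: black acrylic comb, 130 x 27 x 7 mm, lying flat on the bench. Origin at the centre of its underside, x along it.
- setter: bystander: steel rivet setter, 13 mm square, 113 mm long, lying on the bench. Origin at the underside, about the middle, x along it.
Not all that is in view belongs to the job. Of the things like the anvil, leave any that is red; of the rest the smaller one is meant.

How it is judged (in metres and radians):
On the way, in this order (a step that is already met when the one before it is completed fails the run):
1. the anvil stands loose and upright in the press's socket, its disc still above the rim, let go (z of anvil in the frame of socket_mouth between 0.004 and 0.013 m and horizontal distance between anvil and socket_mouth below 0.006 m and angle between anvil's own z axis and vertical below 0.15 rad and contact force between each of the arm, the fingers and anvil below 0.2 N), for 0.2 s.
2. the lever's nose presses the anvil fully home (contact force between lever and anvil above 4 N and z of anvil in the frame of socket_mouth below 0.002 m and horizontal distance between anvil and socket_mouth below 0.004 m), for 0.1 s.
At the end, for the whole second after the job is handed in: The anvil sits in the socket, its disc's underside within 2.5 mm of the rim, centred within 4 mm, within 0.06 rad of upright and at rest; the lever is back up, within 0.2 rad of its upper stop (z of anvil in the frame of socket_mouth below 0.0025 m and horizontal distance between anvil and socket_mouth below 0.004 m and angle between anvil's own z axis and vertical below 0.06 rad and value of joint lever below 0.2 rad and linear speed of anvil below 0.02 m/s); the robot touches nothing.
It fails at once if the anvil is pushed home by the gripper or arm instead of the lever (contact force between any of the fingers, the arm and anvil above 0.5 N and z of anvil in the frame of socket_mouth below 0.003 m and horizontal distance between anvil and socket_mouth below 0.01 m).
It fails at once if the anvil is dropped into the socket (falls free faster than 0.5 m/s, about 13 mm) (horizontal distance between anvil and socket_mouth below 0.03 m and linear speed of anvil above 0.5 m/s and contact force between the fingers and anvil below 0.2 N).
It fails at once if the domed stake, the reed plate, the comb or the rivet setter is moved more than 20 mm (distance of any of dome, reed_plate, comb, setter from where it was at the start of the episode above 0.02 m).
It also fails if it takes over 67 s, if anything falls off the work surface, if the arm or the gripper's body presses on something with over 40 N, if the wrist force passes 120 N, or if a joint passes its speed limit or range.

## Working session

There is one attempt and no reset: what is moved stays moved. The work goes in short steps, Python scripts to look and compute and a tool call to move; the robot and the scene stay as the last step left them, time stands still between calls to the robot, and variables do not carry over. Pictures are saved under pics/ and viewed, about 8 in all and at most 12, crops included, and the job is handed in when it is done.

Besides the shell and the picture viewer there is one more tool, called after "Request:" by a JSON object that holds its "method" and its "body", one argument or row to a line. drive_tool: Moves the arm, as the interface text tells. Its arguments: {"type":"object","properties":{"steps":{"type":"array","items":{"type":"array","items":{"type":"number"}}}},"required":["steps"]}

```bash
ls; mkdir -p pics; cat > h.py <<'E'
import numpy as np, cv2
from bench import arm
def save(f,n,crop=None,s=1):
    im=f["image"][:,:,::-1]
    if crop: a,b,c,d=crop; im=im[b:d,a:c]
    cv2.imwrite("pics/"+n,cv2.resize(im,None,fx=s,fy=s,interpolation=cv2.INTER_CUBIC))
def rays(f,uv):
    K=np.array([[f["fx"],0,f["cx"]],[0,f["fy"],f["cy"]],[0,0,1.]])
    return cv2.undistortPoints(np.asarray(uv,float).reshape(-1,1,2),K,np.array([f["k1"],0,0,0.])).reshape(-1,2)
def cloud(f,mask=None):
    m=f["z_map"]>0
    if mask is not None: m=m&mask
    v,u=np.nonzero(m); z=f["z_map"][v,u]
    r=rays(f,np.c_[u,v]); p=np.c_[r*z[:,None],z]
    return p@f["T"][:3,:3].T+f["T"][:3,3], np.c_[u,v]
def atz(f,uv,z):
    r=rays(f,uv); d=np.c_[r,np.ones(len(r))]@f["T"][:3,:3].T; o=f["T"][:3,3]
    return o+d*((z-o[2])/d[:,2])[:,None]
def proj(f,P):
    p=(np.atleast_2d(P)-f["T"][:3,3])@f["T"][:3,:3]; s=p[:,:2]/p[:,2:]; s=s*(1+f["k1"]*(s**2).sum(1))[:,None]
    return s*[f["fx"],f["fy"]]+[f["cx"],f["cy"]]
E
python3 - <<'E'
from h import *
for c in ["scene","side"]:
    f=arm.grab_frame(c); save(f,c+"0.png"); print(c,f["T"][:3,3].round(3),f["T"][:3,2].round(2))
    for n in ["anvil","block","dome","press","lever","reed_plate","comb","setter"]:
        for d in arm.silhouettes(c,n)[:4]:
            P,_=cloud(f,d["pixels"]); print(n,round(d["p"],2),np.round(d["location"]),d["pixels"].sum(), np.median(P,0).round(3) if len(P) else None, P[:,2].max().round(3) if len(P) else None)
E
```

```text
pics
scene [ 1.405 -0.3    0.785] [-0.78  0.25 -0.57]
anvil 0.7 [233. 237.] 272 [ 0.525 -0.246  0.077] 0.083
anvil 0.66 [263. 261.] 701 [ 0.642 -0.205  0.079] 0.085
anvil 0.52 [280. 228.] 349 [ 0.515 -0.118  0.059] 0.064
block 0.58 [214. 248.] 2099 [ 0.538 -0.291  0.046] 0.081
block 0.36 [200. 238.] 174 [ 0.51  -0.32   0.072] 0.08
dome 0.44 [201. 235.] 157 [ 0.511 -0.319  0.073] 0.08
press 0.93 [391. 210.] 3994 [0.512 0.183 0.053] 0.307
press 0.72 [212. 250.] 2023 [ 0.539 -0.291  0.046] 0.081
lever 0.6 [391. 210.] 4099 [0.511 0.186 0.053] 0.307
lever 0.58 [411. 150.] 786 [0.487 0.234 0.207] 0.307
reed_plate 0.95 [379. 284.] 508 [0.725 0.058 0.004] 0.008
comb 0.77 [283. 312.] 323 [ 0.748 -0.169  0.007] 0.012
setter 0.57 [212. 321.] 321 [ 0.719 -0.327  0.012] 0.018
side [ 0.24  -1.035  0.919] [ 0.28  0.77 -0.57]
anvil 0.88 [318. 294.] 375 [ 0.513 -0.25   0.075] 0.081
anvil 0.53 [294. 269.] 348 [ 0.502 -0.124  0.058] 0.065
block 0.87 [315. 333.] 2139 [ 0.493 -0.325  0.045] 0.078
dome 0.45 [321. 319.] 223 [ 0.499 -0.324  0.072] 0.078
press 0.79 [258. 216.] 2849 [0.48  0.161 0.053] 0.305
lever 0.7 [245. 158.] 579 [0.477 0.228 0.204] 0.305
lever 0.37 [257. 212.] 3019 [0.481 0.165 0.053] 0.305
reed_plate 0.51 [346. 228.] 298 [0.722 0.056 0.002] 0.01
comb 0.68 [384. 276.] 330 [ 0.737 -0.171  0.005] 0.012
setter 0.81 [405. 316.] 173 [ 0.71  -0.332  0.012] 0.019
```

View pics/scene0.png

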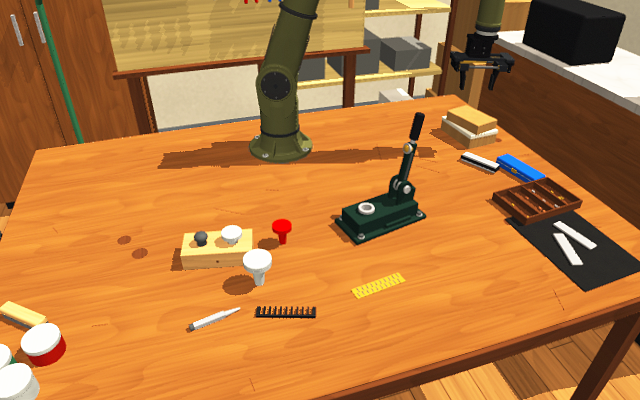

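```bash
python3 - <<'E'
from h import *
f=arm.grab_frame("scene"); save(f,"c1.png",(170,190,330,300),5)
o=arm.get_obs();print(o["tool_pos"],o["eef_rot"],o["time"],o["grip_width"])
E
```

```text
[0.19881163 0.61889447 0.22261783] [[ 3.05821905e-01  9.52088734e-01  7.33308399e-05]
 [ 9.52088723e-01 -3.05821913e-01  1.44807504e-04]
 [ 1.60295771e-04  2.55321590e-05 -9.99999987e-01]] 0.95 0.08683284219733887
```

View pics/c1.png

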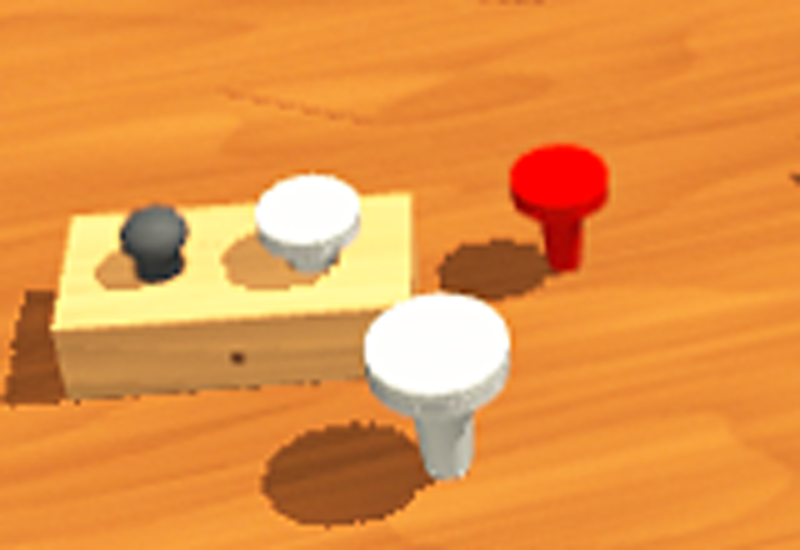

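Candidates: white disc in the block at (233,235), a bigger white one standing on the bench at (257,262), and a red one at (282,228). The crop confirms that the smaller non-red one is in the block next to the dome, so I'm taking that one. Next I measure it and the press.

```bash
cat > m.py <<'E'
from h import *
def circ(P,lo,hi,c,R):
    for _ in range(15):
        Q=P[(P[:,2]>lo)&(P[:,2]<hi)&(np.hypot(*(P[:,:2]-c).T)<R)]
        (x,y),r=cv2.minEnclosingCircle(Q[:,:2].astype(np.float32)); c=np.array([x,y])
    return c.round(4),round(r,4),np.median(Q[:,2]).round(4),len(Q)
E
python3 - <<'E'
from m import *
for c in ["scene","side"]:
    f=arm.grab_frame(c); P,uv=cloud(f)
    b=P[(np.abs(P[:,0]-.6)<.03)&(np.abs(P[:,1]-.0)<.05)]; print(c,"bench",np.median(b[:,2]).round(4))
    print("anvil",circ(P,.068,.09,np.array([.518,-.247]),.03))
    print("dome",circ(P,.06,.09,np.array([.505,-.322]),.022))
    k=(np.hypot(P[:,0]-.505,P[:,1]-.19)<.16)&(P[:,2]>.015)
    Q=P[k]
    for z0,z1 in [(.048,.057),(.0605,.071),(.11,.125),(.15,.17),(.17,.19),(.2,.22),(.22,.25),(.25,.28),(.28,.31)]:
        q=Q[(Q[:,2]>z0)&(Q[:,2]<z1)]
        if len(q)==0: continue
        r=cv2.minAreaRect((q[:,:2]*1000).astype(np.float32)); print((z0,z1),len(q),q.mean(0).round(4),np.round(r[0],1),np.round(r[1],1),round(r[2],1))
    q=P[(P[:,2]>.03)&(P[:,2]<.055)&(np.hypot(P[:,0]-.515,P[:,1]+.285)<.12)]
    r=cv2.minAreaRect((q[:,:2]*1000).astype(np.float32)); print("block",r)
E
```

```text
scene bench 0.0008
anvil (array([ 0.5191, -0.2456]), 0.0264, np.float64(0.0767), 260)
dome (array([ 0.5052, -0.3184]), 0.0165, np.float64(0.0751), 124)
(0.048, 0.057) 1047 [0.5094 0.1448 0.0536] [499.7 158.9] [ 90.1 197. ] 12.9
(0.0605, 0.071) 198 [0.5047 0.1549 0.0649] [497.9 171.4] [ 48.6 163.2] 13.5
(0.11, 0.125) 140 [0.4918 0.215  0.1168] [487.8 214.6] [56.1 36.9] 26.7
(0.15, 0.17) 74 [0.4887 0.2243 0.1601] [488.4 226.1] [28.3 19.7] 64.2
(0.17, 0.19) 73 [0.4879 0.2281 0.1799] [487.6 228.7] [29.1 16.3] 64.3
(0.2, 0.22) 92 [0.487  0.2293 0.2106] [486.6 231.9] [35.7 24.8] 68.0
(0.22, 0.25) 110 [0.4854 0.2364 0.2333] [483.2 236.6] [19.5 31.6] 6.0
(0.25, 0.28) 114 [0.4854 0.243  0.2652] [484.4 243.4] [26.3 14.9] 58.1
(0.28, 0.31) 119 [0.4829 0.249  0.2942] [479.8 252.9] [23.1 27.5] 4.6
block ((509.4078063964844, -281.0290222167969), (170.20274353027344, 92.2462387084961), 78.39599609375)
side bench -0.0001
anvil (array([ 0.5144, -0.2451]), 0.0271, np.float64(0.0757), 302)
dome (array([ 0.4995, -0.3191]), 0.0173, np.float64(0.073), 164)
(0.048, 0.057) 878 [0.4939 0.1436 0.0528] [494.  159.1] [ 85.5 204.8] 12.2
(0.0605, 0.071) 147 [0.494  0.1508 0.0646] [491.3 168.5] [ 46.5 163.2] 12.5
(0.11, 0.125) 111 [0.4798 0.2122 0.1169] [480.1 212.2] [35.7 51.7] 86.2
(0.15, 0.17) 51 [0.478  0.2207 0.1597] [475.2 222. ] [19.1 26.4] 60.8
(0.17, 0.19) 56 [0.4768 0.225  0.1799] [472.8 226.6] [18.1 27.2] 46.8
(0.2, 0.22) 65 [0.4783 0.2253 0.212 ] [474.1 226.6] [25.9 33.6] 56.3
(0.22, 0.25) 76 [0.4751 0.2347 0.2338] [476.3 235.1] [19.5 32.5] 10.8
(0.25, 0.28) 90 [0.4744 0.2399 0.2648] [473.6 240.7] [17.5 26.3] 74.9
(0.28, 0.31) 86 [0.4734 0.2463 0.2931] [472.5 250.3] [25.9 26.7] 43.4
block ((507.2120666503906, -280.77984619140625), (176.19189453125, 85.65174102783203), 78.9499282836914)
```

```bash
cat > t.py <<'E'
import sys
from h import *
from scipy.spatial.transform import Rotation as R
# usage: t.py x y z yaw(deg, of tool x; tool down) ; several targets, all from the current pose
def tgt(p,yaw,tilt=None):
    o=arm.get_obs(); A=np.array(o["eef_rot"]); c,s=np.cos(np.radians(yaw)),np.sin(np.radians(yaw))
    B=np.array([[c,s,0],[s,-c,0],[0,0,-1.]])
    d=A.T@(np.array(p)-o["tool_pos"])*1000; r=R.from_matrix(A.T@B).as_rotvec(degrees=True)/8
    print(d.round(1),r.round(3))
if __name__=="__main__":
    a=[float(v) for v in sys.argv[1:]]
    for i in range(0,len(a),4): tgt(a[i:i+3],a[i+3])
    o=arm.get_obs(); print(o["time"],o["tool_pos"].round(4) if hasattr(o["tool_pos"],"round") else o["tool_pos"],np.round(o["contact_force"],2),o["grip_width"])
E
python3 t.py .40 .36 .38 40
```

```text
[-184.9  270.7 -157.4] [ 0.    -0.     4.024]
1.05 [0.1988 0.6189 0.2226] [-0.72 -0.31  0.66] 0.08744919726143102
```

Request:
{"method": "drive_tool", "body": {
  "steps": [
    [0,-20,30,-45,0,0,0.5],
    [0,-45,70,-90,0,0,1],
    [0,-75,110,-130,0,0,1.6],
    [0,-105,150,-157,0,0,2.2],
    [0,-135,195,-157,0,0,2.9],
    [0,-160,235,-157,0,0,3.5],
    [0,-185,270,-157,0,0,4],
    [0,-185,270,-157,0,0,4]
  ]
}}

```text
time: 1.85
tool_pos: [0.4021, 0.3563, 0.3807]
eef_rot: [[0.768, 0.641, 0.002], [0.641, -0.768, 0.0], [0.002, 0.001, -1.0]]
contact_force: [0.4, -0.8, -0.9]
grip_width: 0.087
```

```bash
python3 t.py .49 0 .36 10 .517 -.2455 .3 -11.3
```

```text
[-160.8  329.9   20.7] [ 0.004 -0.015  3.729]
[-297.5  535.7   80.6] [ 1.000e-03 -1.600e-02  6.392e+00]
1.85 [0.4021 0.3563 0.3807] [ 0.44 -0.75 -0.93] 0.08699084560526317
```

Request:
{"method": "drive_tool", "body": {
  "steps": [
    [0,-22,43,0,0,0,0.5],
    [0,-44,86,0,0,0,1],
    [0,-66,130,0,0,0,1.5],
    [0,-88,173,0,0,0,2],
    [0,-110,216,5,0,0,2.5],
    [0,-132,260,10,0,0,3],
    [0,-152,303,20,0,0,3.5],
    [0,-172,346,25,0,0,4]
  ]
}}

```text
time: 2.65
tool_pos: [0.4915, -0.0216, 0.3554]
eef_rot: [[0.991, 0.134, 0.003], [0.134, -0.991, 0.001], [0.003, -0.001, -1.0]]
contact_force: [0.3, 0.2, -0.0]
grip_width: 0.0868
```

```bash
python3 t.py .517 -.2455 .25 -11.3
```

```text
[ -5.  225.4 105.2] [-0.009 -0.018  2.372]
2.65 [ 0.4915 -0.0216  0.3554] [ 0.28  0.24 -0.  ] 0.08677470891843714
```

Request:
{"method": "drive_tool", "body": {
  "steps": [
    [0,0,40,15,0,0,0.4],
    [0,-1,80,30,0,0,0.8],
    [0,-2,120,45,0,0,1.2],
    [0,-3,160,60,0,0,1.6],
    [0,-4,195,80,0,0,2],
    [0,-5,225,105,0,0,2.37],
    [0,-5,225,105,0,0,2.37],
    [0,-5,225,105,0,0,2.37]
  ]
}}

```text
time: 3.45
tool_pos: [0.5165, -0.2453, 0.2498]
eef_rot: [[0.98, -0.197, 0.001], [-0.197, -0.98, 0.001], [0.001, -0.002, -1.0]]
contact_force: [0.7, 0.3, 0.4]
grip_width: 0.0871
```

```bash
python3 - <<'E'
from m import *
f=arm.grab_frame("wrist"); save(f,"w1.png"); P,uv=cloud(f)
print(arm.get_obs()["tool_pos"],f["T"].round(3))
print("anvil",circ(P,.068,.09,np.array([.517,-.2455]),.032))
print("dome",circ(P,.06,.09,np.array([.503,-.319]),.022))
for d in arm.silhouettes("wrist","anvil"): print(d["p"],d["location"],d["pixels"].sum(),np.median(cloud(f,d["pixels"])[0],0))
E
```

```text
[ 0.51725311 -0.24434653  0.2505251 ] [[ 0.98  -0.191 -0.049  0.53 ]
 [-0.197 -0.947 -0.254 -0.175]
 [ 0.002  0.259 -0.966  0.412]
 [ 0.     0.     0.     1.   ]]
anvil (array([ 0.5154, -0.2421]), 0.0252, np.float64(0.0757), 1271)
dome (array([ 0.5017, -0.3158]), 0.0173, np.float64(0.0734), 499)
0.79 [400.6, 131.5] 2428 [ 0.62850127 -0.20010322  0.0776924 ]
0.67 [316.3, 180.6] 1275 [ 0.5161101  -0.2411437   0.07565892]
0.64 [285.6, 80.3] 1501 [ 0.50533819 -0.11512821  0.0597102 ]
```

View pics/w1.png

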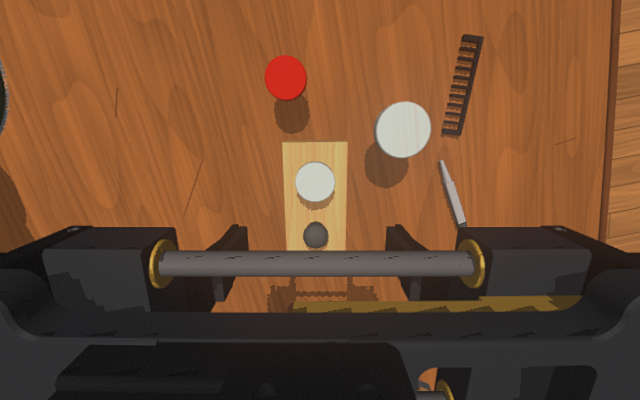

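View: the white disc in the block at (316,181), the dome at (316,236), the bigger white disc at (403,129), the red one at (285,78). The choice stands. Descending.

```bash
python3 t.py .516 -.2432 .054 -11.3
```

```text
[ -2.5   0.2 197. ] [-0.018 -0.025  0.018]
3.55 [ 0.5177 -0.2438  0.251 ] [-0.22  0.22 -0.29] 0.08686821545662982
```

Request:
{"method": "drive_tool", "body": {
  "steps": [
    [0,-2.0,0.2,40,-0.02,-0.02,0],
    [0,-2.0,0.2,80,-0.02,-0.02,0],
    [0,-2.0,0.2,115,-0.02,-0.02,0],
    [0,-2.0,0.2,145,-0.02,-0.02,0],
    [0,-2.0,0.2,170,-0.02,-0.02,0],
    [0,-2.0,0.2,190,-0.02,-0.02,0],
    [0,-2.0,0.2,196,-0.02,-0.02,0],
    [0,-2.0,0.2,196,-0.02,-0.02,0]
  ]
}}

```text
time: 4.35
tool_pos: [0.517, -0.242, 0.0551]
eef_rot: [[0.981, -0.191, 0.001], [-0.191, -0.981, 0.0], [0.0, -0.0, -1.0]]
contact_force: [-0.1, -0.8, 0.3]
grip_width: 0.0872
```

```bash
python3 - <<'E'
from h import *
f=arm.grab_frame("wrist"); save(f,"w2.png",(200,100,440,300),3)
f=arm.grab_frame("scene"); save(f,"s2.png",(170,170,330,290),5)
o=arm.get_obs();print(o["tool_pos"],o["contact_force"],o["wrist_torque"])
E
```

```text
[ 0.51777111 -0.24310774  0.05645963] [-0.13860346  0.03029917  0.61455338] [-0.16524151  0.08293358  0.02673543]
```

View pics/s2.png

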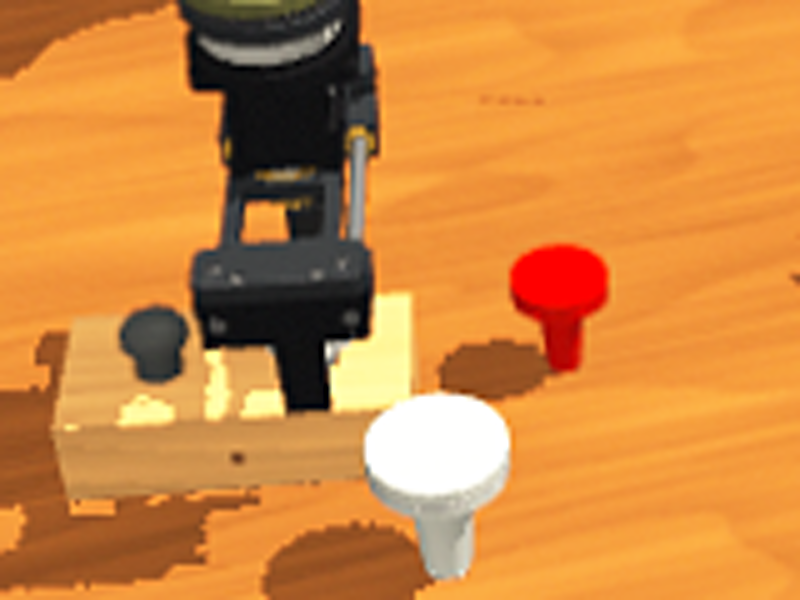

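Fingers straddle the disc and the dome is clear. I'll lower it slightly and close.

Request:
{"method": "drive_tool", "body": {
  "steps": [
    [0,-1,0,2.5,0,0,0],
    [0,-1,0,2.5,0,0,0],
    [1,-1,0,2.5,0,0,0],
    [1,-1,0,2.5,0,0,0],
    [1,-1,0,2.5,0,0,0],
    [1,-1,0,2.5,0,0,0],
    [1,-1,0,2.5,0,0,0],
    [1,-1,0,2.5,0,0,0]
  ]
}}

```text
time: 5.25
tool_pos: [0.5166, -0.2429, 0.0539]
eef_rot: [[0.981, -0.192, 0.003], [-0.192, -0.981, -0.001], [0.003, 0.0, -1.0]]
contact_force: [-0.1, 0.7, 0.6]
grip_width: 0.0483
```

Request:
{"method": "drive_tool", "body": {
  "steps": [
    [1,0,0,-5,0,0,0],
    [1,0,0,-15,0,0,0],
    [1,0,0,-30,0,0,0],
    [1,0,0,-50,0,0,0],
    [1,0,0,-75,0,0,0],
    [1,0,0,-100,0,0,0],
    [1,0,0,-120,0,0,0],
    [1,0,0,-120,0,0,0]
  ]
}}

```text
time: 6.05
tool_pos: [0.5183, -0.2441, 0.1779]
eef_rot: [[0.981, -0.193, 0.009], [-0.193, -0.981, -0.002], [0.01, 0.0, -1.0]]
contact_force: [0.2, 0.4, -3.7]
grip_width: 0.0483
```

```bash
python3 - <<'E'
from h import *
from m import circ
f=arm.grab_frame("side"); a=f["image"]; 
g=arm.grab_frame("scene"); o=arm.get_obs(); print(o["tool_pos"],o["contact_force"],o["grip_width"])
def cr(f):
    u,v=proj(f,o["tool_pos"])[0].astype(int); return f["image"][v-60:v+60,u-50:u+50,::-1]
cv2.imwrite("pics/lift.png",cv2.resize(np.hstack([cr(f),cr(g)]),None,fx=4,fy=4,interpolation=cv2.INTER_CUBIC))
for c in (f,g):
    P,uv=cloud(c); print("lever top pts",np.median(P[(P[:,2]>.28)&(np.hypot(P[:,0]-.48,P[:,1]-.25)<.05)],0))
E
python3 t.py .495 .118 .25 12.5
```

```text
[ 0.5163693  -0.24278518  0.17428668] [-0.59638513  0.05174306 -3.05481638] 0.048155087582970435
lever top pts [0.47360572 0.24537218 0.29375733]
lever top pts [0.4841837  0.24796467 0.29404234]
[ -90.1 -350.   -75.9] [ 2.000e-03 -2.700e-02 -2.949e+00]
6.15 [ 0.5164 -0.2428  0.1743] [-0.6   0.05 -3.05] 0.048155087582970435
```

View pics/lift.png

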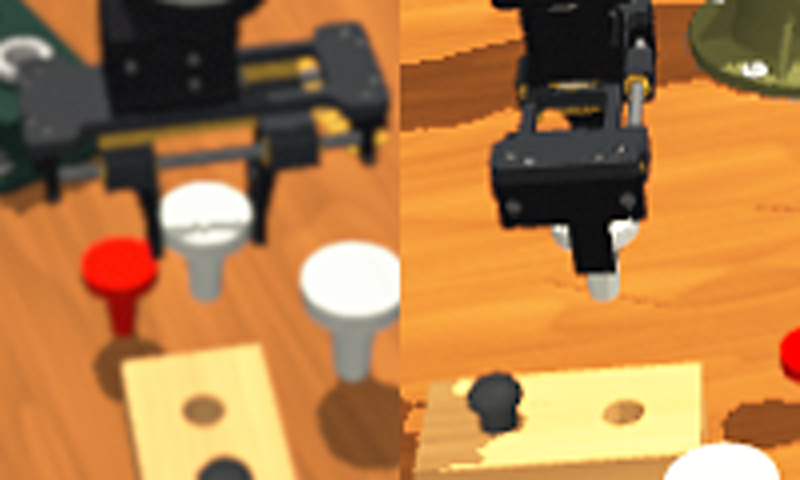

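Held firmly and upright, with the hole in the block empty. Moving towards the press, stopping short so the wrist camera sees the socket.

Request:
{"method": "drive_tool", "body": {
  "steps": [
    [1,-5,-20,-20,0,0,-0.3],
    [1,-15,-60,-40,0,0,-0.7],
    [1,-25,-100,-60,0,0,-1.1],
    [1,-36,-140,-75,0,0,-1.6],
    [1,-47,-180,-75,0,0,-2.1],
    [1,-58,-220,-75,0,0,-2.6],
    [1,-68,-255,-75,0,0,-2.95],
    [1,-75,-280,-75,0,0,-2.95]
  ]
}}

```text
time: 6.95
tool_pos: [0.4948, 0.0496, 0.2475]
eef_rot: [[0.975, 0.221, 0.001], [0.221, -0.975, -0.0], [0.001, 0.0, -1.0]]
contact_force: [0.2, -0.3, -2.8]
grip_width: 0.0479
```

Request:
{"method": "drive_tool", "body": {
  "steps": [
    [1,0,0,0,0,0,0],
    [1,0,0,0,0,0,0],
    [1,0,0,0,0,0,0],
    [1,0,0,0,0,0,0],
    [1,0,0,0,0,0,0],
    [1,0,0,0,0,0,0],
    [1,0,0,0,0,0,0],
    [1,0,0,0,0,0,0]
  ]
}}

```text
time: 7.75
tool_pos: [0.4949, 0.0494, 0.2476]
eef_rot: [[0.975, 0.22, 0.001], [0.22, -0.975, -0.0], [0.001, 0.0, -1.0]]
contact_force: [0.3, -0.3, -2.6]
grip_width: 0.0477
```

```bash
python3 - <<'E'
from m import *
f=arm.grab_frame("wrist"); save(f,"w3.png"); o=arm.get_obs(); print(o["tool_pos"],o["contact_force"])
for c in ["wrist","scene","side"]:
    f=arm.grab_frame(c); P,uv=cloud(f)
    print(c,"rim",circ(P,.0605,.070,np.array([.503,.115]),.028))
    q=P[(P[:,2]>.045)&(P[:,2]<.0575)&(np.hypot(P[:,0]-.495,P[:,1]-.15)<.16)]
    print("deck",cv2.minAreaRect((q[:,:2]*1000).astype(np.float32)))
E
```

```text
[0.49486623 0.04946762 0.24758107] [-0.65428914  0.28052774 -2.32164949]
wrist rim (array([0.5065, 0.1151]), 0.0221, np.float64(0.0645), 658)
deck ((496.51824951171875, 161.41502380371094), (84.6139907836914, 195.23460388183594), 12.432156562805176)
scene rim (array([0.5105, 0.1132]), 0.0235, np.float64(0.0651), 108)
deck ((499.3338623046875, 157.06658935546875), (90.29752349853516, 195.01925659179688), 12.679903984069824)
side rim (array([0.5052, 0.1118]), 0.0235, np.float64(0.0639), 87)
deck ((493.69464111328125, 158.75965881347656), (86.21593475341797, 205.01657104492188), 13.052760124206543)
```

View pics/w3.png

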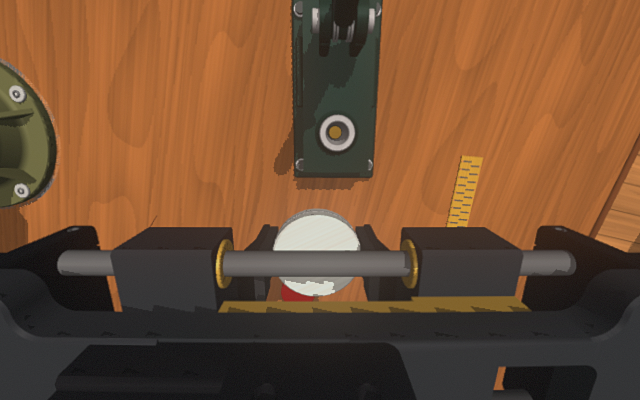

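```bash
python3 - <<'E'
from m import *
o=arm.get_obs()
for c in ["wrist","side","scene"]:
    f=arm.grab_frame(c); P,uv=cloud(f)
    q=P[(np.hypot(P[:,0]-.495,P[:,1]-.05)<.03)&(P[:,2]>.255)&(P[:,2]<.285)]
    z=np.median(q[:,2]) if len(q) else 0
    print(c,z,circ(P,z-.004,z+.004,np.array([.495,.05]),.027) if z else None)
f=arm.grab_frame("wrist"); hsv=cv2.cvtColor(f["image"],cv2.COLOR_RGB2HSV)
m=((hsv[...,1]<50)&(hsv[...,2]>120)).astype(np.uint8); m[:200]=0;m[300:]=0;m[:,:268]=0;m[:,366:]=0
v,u=np.nonzero(m)
X=atz(f,np.c_[u,v],.2476+.019+.004)
# outline of upper part (above the rod)
k=v<250
h=cv2.convexHull((X[:,:2]*1e3).astype(np.float32))[:,0]
print(cv2.minEnclosingCircle(h),cv2.fitEllipse(h),o["tool_pos"])
m2=((hsv[...,1]<60)&(hsv[...,2]>120)).astype(np.uint8)[100:165,305:370]; v,u=np.nonzero(m2)
X=atz(f,np.c_[u+305,v+100],.065); h=cv2.convexHull((X[:,:2]*1e3).astype(np.float32)); print("rim",cv2.fitEllipse(h[:,0]))
E
```

```text
wrist 0.2693386993536776 (array([0.4949, 0.0511]), 0.0271, np.float64(0.2694), 3594)
side 0.2691913250675734 (array([0.4942, 0.0483]), 0.0268, np.float64(0.2696), 165)
scene 0.27060988775254674 (array([0.4948, 0.0469]), 0.0266, np.float64(0.2708), 135)
((494.1925964355469, 52.42181396484375), 26.257022857666016) ((494.4454040527344, 52.20101547241211), (48.02106857299805, 52.71575164794922), 11.469565391540527) [0.49486073 0.04957122 0.24755685]
rim ((518.8294067382812, 108.89154815673828), (44.199398040771484, 75.3467788696289), 63.48922348022461)
```

View: socket mouth at (337,132) with the brass pin visible inside, held disc at (317,250). Moving over the socket with the tip about 15 mm above the rim.

```bash
python3 t.py .5075 .1138 .118 12.5
```

```text
[ 26.4 -59.9 129.5] [ 0.002 -0.006  0.032]
8.15 [0.4948 0.0496 0.2475] [ 0.1  -0.67 -2.91] 0.04810126375508339
```

Request:
{"method": "drive_tool", "body": {
  "steps": [
    [1,9,-20,10,0,0,0],
    [1,18,-40,30,0,0,0],
    [1,26.4,-60,60,0,0,0],
    [1,26.4,-60,90,0,0,0],
    [1,26.4,-60,115,0,0,0],
    [1,26.4,-60,129.5,0,0,0],
    [1,26.4,-60,129.5,0,0,0],
    [1,26.4,-60,129.5,0,0,0]
  ]
}}

```text
time: 8.95
tool_pos: [0.508, 0.1142, 0.1187]
eef_rot: [[0.975, 0.221, 0.002], [0.221, -0.975, 0.0], [0.002, 0.0, -1.0]]
contact_force: [0.2, -0.0, -3.2]
grip_width: 0.048
```

```bash
python3 - <<'E'
from h import *
o=arm.get_obs(); print(o["tool_pos"],np.array(o["eef_rot"]).round(3).tolist(),o["contact_force"])
im=[]
for c in ["side","scene"]:
    f=arm.grab_frame(c); u,v=proj(f,[.5075,.114,.085])[0].astype(int)
    im.append(f["image"][v-35:v+35,u-40:u+40,::-1])
    np.savez("f_%s.npz"%c,**f)
cv2.imwrite("pics/pre.png",cv2.resize(np.hstack(im),None,fx=5,fy=5,interpolation=cv2.INTER_CUBIC))
E
```

```text
[0.50803815 0.11416876 0.11869552] [[0.975, 0.221, 0.002], [0.221, -0.975, 0.0], [0.002, 0.0, -1.0]] [ 0.20411198 -0.02317614 -3.23803066]
```

View pics/pre.png

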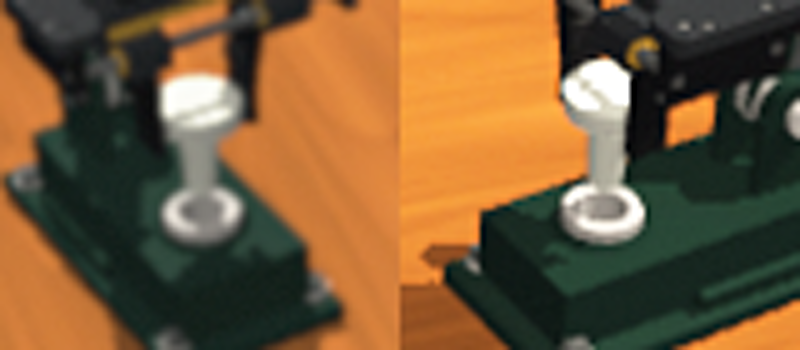

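Tip hangs over the mouth in both views (side: tip about (200,190) over mouth (203,212); scene: tip (607,190) over mouth (603,212)). I'll measure the offset at sub-pixel level.

```bash
python3 - <<'E'
from h import *
for c in ["side","scene"]:
    f=dict(np.load("f_%s.npz"%c)); u,v=proj(f,[.5075,.114,.085])[0].astype(int)
    u0,v0=u-40,v-35; g=f["image"][v0:v0+70,u0:u0+80].astype(float)
    w=np.clip((g[...,0].clip(0)+g[...,2])/2-70,0,150)*((g.max(2)-g.min(2))<60)
    x=np.arange(80)
    for r in range(14,54,1):
        lo,hi=(28,52) 
        s=w[r,lo:hi]; k=np.nonzero(s>60)[0]
        if len(k): print(c,r,"ctr",round((s*x[lo:hi]).sum()/s.sum()+u0,2),"ext",k[0]+lo+u0,k[-1]+lo+u0)
    c0=np.array([.5075,.1138])
    for z in (.065,.0715,.08,.10): print("proj z",z,(proj(f,[*c0,z])-[0,v0]).round(2), "d/dx,dy per mm", ((proj(f,[*(c0+[.01,0]),z])-proj(f,[*c0,z]))/10).round(2),((proj(f,[*(c0+[0,.01]),z])-proj(f,[*c0,z]))/10).round(2))
E
```

```text
side 15 ctr 269.34 ext 267 271
side 16 ctr 269.33 ext 264 275
side 17 ctr 268.75 ext 262 275
side 18 ctr 268.94 ext 262 276
side 19 ctr 269.14 ext 262 277
side 20 ctr 269.11 ext 262 277
side 21 ctr 269.18 ext 262 277
side 22 ctr 269.34 ext 262 276
side 23 ctr 269.53 ext 263 276
side 24 ctr 269.67 ext 263 275
side 25 ctr 269.24 ext 264 274
side 26 ctr 269.07 ext 264 273
side 27 ctr 268.9 ext 265 274
side 28 ctr 268.99 ext 267 272
side 29 ctr 269.34 ext 267 271
side 30 ctr 269.47 ext 267 271
side 31 ctr 269.48 ext 268 271
side 32 ctr 269.58 ext 268 271
side 33 ctr 269.54 ext 268 271
side 34 ctr 269.59 ext 268 271
side 35 ctr 269.64 ext 268 271
side 36 ctr 269.74 ext 268 271
side 37 ctr 270.35 ext 268 273
side 38 ctr 270.56 ext 266 275
side 39 ctr 270.51 ext 264 276
side 40 ctr 270.45 ext 263 277
side 41 ctr 270.32 ext 263 277
side 42 ctr 270.05 ext 263 277
side 43 ctr 269.57 ext 263 277
side 44 ctr 269.06 ext 263 276
side 45 ctr 268.84 ext 264 275
side 46 ctr 268.97 ext 265 271
proj z 0.065 [[270.58  41.01]] d/dx,dy per mm [[ 0.33 -0.08]] [[-0.09 -0.19]]
proj z 0.0715 [[270.42  39.19]]
[... 887 characters left out ...]
6.76 ext 364 369
scene 36 ctr 366.3 ext 364 369
scene 37 ctr 365.33 ext 361 370
scene 38 ctr 365.54 ext 359 372
scene 39 ctr 365.51 ext 359 373
scene 40 ctr 365.56 ext 358 373
scene 41 ctr 366.64 ext 359 374
scene 42 ctr 366.88 ext 359 374
scene 43 ctr 366.89 ext 359 374
scene 44 ctr 366.85 ext 360 374
scene 45 ctr 366.79 ext 361 373
scene 46 ctr 366.97 ext 362 372
scene 47 ctr 366.9 ext 364 371
proj z 0.065 [[366.4   41.23]] d/dx,dy per mm [[0.14 0.21]] [[ 0.35 -0.07]]
proj z 0.0715 [[366.55  39.25]] d/dx,dy per mm [[0.14 0.21]] [[ 0.35 -0.07]]
proj z 0.08 [[366.75  36.63]] d/dx,dy per mm [[0.15 0.21]] [[ 0.35 -0.07]]
proj z 0.1 [[367.22  30.4 ]] d/dx,dy per mm [[0.15 0.21]] [[ 0.35 -0.07]]
```

Shank and rim agree within about 0.5 mm in both cameras. Descending.

Request:
{"method": "drive_tool", "body": {
  "steps": [
    [1,0,0,8,0,0,0],
    [1,0,0,16,0,0,0],
    [1,0,0,24,0,0,0],
    [1,0,0,31,0,0,0],
    [1,0,0,37,0,0,0],
    [1,0,0,42,0,0,0],
    [1,0,0,45,0,0,0],
    [1,0,0,45,0,0,0]
  ]
}}

```text
time: 9.85
tool_pos: [0.5086, 0.1142, 0.0741]
eef_rot: [[0.975, 0.221, 0.003], [0.221, -0.975, 0.001], [0.003, -0.0, -1.0]]
contact_force: [0.2, -0.2, -3.4]
grip_width: 0.0485
```

Request:
{"method": "drive_tool", "body": {
  "steps": [
    [1,0,0,1,0,0,0],
    [1,0,0,2,0,0,0],
    [1,0,0,3,0,0,0],
    [1,0,0,4,0,0,0],
    [1,0,0,5,0,0,0],
    [1,0,0,5.5,0,0,0],
    [1,0,0,6,0,0,0],
    [1,0,0,6,0,0,0]
  ]
}}

```text
time: 10.65
tool_pos: [0.5085, 0.1142, 0.068]
eef_rot: [[0.975, 0.221, 0.003], [0.221, -0.975, 0.001], [0.003, -0.0, -1.0]]
contact_force: [-0.7, -0.2, -3.2]
grip_width: 0.048
```

Request:
{"method": "drive_tool", "body": {
  "steps": [
    [1,0,0,0.5,0,0,0],
    [1,0,0,0.5,0,0,0],
    [1,0,0,1,0,0,0],
    [1,0,0,1,0,0,0],
    [1,0,0,1.5,0,0,0],
    [1,0,0,1.5,0,0,0],
    [1,0,0,1.5,0,0,0],
    [1,0,0,1.5,0,0,0]
  ]
}}

```text
time: 11.45
tool_pos: [0.5084, 0.1143, 0.0665]
eef_rot: [[0.975, 0.221, 0.002], [0.221, -0.975, 0.001], [0.002, -0.0, -1.0]]
contact_force: [-0.8, 0.8, -3.1]
grip_width: 0.0484
```

Request:
{"method": "drive_tool", "body": {
  "steps": [
    [1,0,0,0.5,0,0,0],
    [1,0,0,0.5,0,0,0],
    [1,0,0,1,0,0,0],
    [1,0,0,1,0,0,0],
    [1,0,0,1,0,0,0],
    [1,0,0,1,0,0,0],
    [1,0,0,1,0,0,0],
    [1,0,0,1,0,0,0]
  ]
}}

```text
time: 12.25
tool_pos: [0.5083, 0.1143, 0.0655]
eef_rot: [[0.975, 0.221, 0.002], [0.221, -0.975, 0.001], [0.002, -0.0, -1.0]]
contact_force: [-1.0, 0.2, -3.1]
grip_width: 0.0481
```

Request:
{"method": "drive_tool", "body": {
  "steps": [
    [1,0,0,0.5,0,0,0],
    [1,0,0,0.5,0,0,0],
    [1,0,0,1,0,0,0],
    [1,0,0,1,0,0,0],
    [1,0,0,1,0,0,0],
    [1,0,0,1,0,0,0],
    [1,0,0,1,0,0,0],
    [1,0,0,1,0,0,0]
  ]
}}

```text
time: 13.05
tool_pos: [0.5083, 0.1144, 0.0647]
eef_rot: [[0.975, 0.221, 0.002], [0.221, -0.975, 0.001], [0.002, -0.0, -1.0]]
contact_force: [-2.9, -0.4, 2.9]
grip_width: 0.0482
```

Contact on the pin at TCP z 0.0647. Releasing in place.

Request:
{"method": "drive_tool", "body": {
  "steps": [
    [1,0,0,-0.4,0,0,0],
    [1,0,0,-0.4,0,0,0],
    [0.5,0,0,-0.4,0,0,0],
    [0,0,0,-0.4,0,0,0],
    [0,0,0,-0.4,0,0,0],
    [0,0,0,-0.4,0,0,0],
    [0,0,0,-0.4,0,0,0],
    [0,0,0,-0.4,0,0,0]
  ]
}}

```text
time: 13.85
tool_pos: [0.5087, 0.1143, 0.0653]
eef_rot: [[0.975, 0.221, 0.003], [0.221, -0.975, 0.001], [0.003, -0.0, -1.0]]
contact_force: [-0.5, -0.2, 0.4]
grip_width: 0.0803
```

```bash
python3 - <<'E'
from m import *
o=arm.get_obs(); print(o["tool_pos"],o["contact_force"],o["grip_width"])
for c in ["wrist","side","scene"]:
    f=arm.grab_frame(c); P,uv=cloud(f)
    print(c,circ(P,.082,.1,np.array([.508,.114]),.03))
E
```

```text
[0.50867641 0.11434709 0.06529636] [-0.46057531 -0.21915795  0.40198786] 0.08025813733918347
wrist (array([0.5072, 0.1143]), 0.0254, np.float64(0.0866), 3513)
side (array([0.5049, 0.1108]), 0.0265, np.float64(0.0867), 156)
scene (array([0.51  , 0.1102]), 0.0264, np.float64(0.0873), 154)
```

Anvil stands loose: disc top 0.0868, so underside about 8 mm above the rim, and centred. Retreating straight up.

Request:
{"method": "drive_tool", "body": {
  "steps": [
    [0,0,0,-8,0,0,0],
    [0,0,0,-25,0,0,0],
    [0,0,0,-60,0,0,0],
    [0,0,0,-105,0,0,0],
    [0,0,0,-150,0,0,0],
    [0.5,0,0,-195,0,0,0],
    [1,0,0,-240,0,0,0],
    [1,0,0,-280,0,0,0]
  ]
}}

```text
time: 14.8
tool_pos: [0.5077, 0.1138, 0.3484]
eef_rot: [[0.975, 0.22, 0.005], [0.22, -0.975, 0.002], [0.005, -0.001, -1.0]]
contact_force: [1.2, -0.6, -0.6]
grip_width: 0.0704
```

```bash
cat > pl.py <<'E'
import sys
from m import *
S=np.array([.5080,.1145]); ex=np.array([-np.sin(np.radians(12.5)),np.cos(np.radians(12.5))])
def tcp(th,gap,r=.185):
    ph=th-.18; a=.110-r*np.sin(ph)+gap*np.cos(ph); z=.1+r*np.cos(ph)+gap*np.sin(ph)
    return np.r_[S+a*ex,z]
def rows(ths,gap):
    o=arm.get_obs(); A=np.array(o["eef_rot"])
    for t in ths: print(t,(A.T@(tcp(t,gap)-o["tool_pos"])*1e3).round(1))
E
python3 - <<'E'
from pl import *
for c in ["wrist","side","scene"]:
    f=arm.grab_frame(c); P,uv=cloud(f)
    print(c,circ(P,.08,.1,np.array([.508,.114]),.03))
o=arm.get_obs(); print(o["tool_pos"],o["grip_width"]); p=tcp(0,.040)
A=np.array(o["eef_rot"])
for z in (.35,.282): print(A.T@(np.r_[p[:2],z]-o["tool_pos"])*1e3)
E
python3 t.py .47 .28 .35 12.5
```

```text
wrist (array([0.5075, 0.1145]), 0.0251, np.float64(0.0866), 815)
side (array([0.5062, 0.1106]), 0.0275, np.float64(0.0864), 160)
scene (array([0.5109, 0.1121]), 0.0269, np.float64(0.0875), 210)
[0.50915156 0.11408543 0.34878961] 0.05926487307365642
[  -0.31164022 -183.13258992   -0.9126677 ]
[  -0.92607174 -183.02098066   67.08446472]
[  -1.6 -170.5   -0.9] [-0.012 -0.065  0.028]
14.95 [0.5092 0.1141 0.3488] [ 0.18 -0.14 -0.99] 0.05926487307365642
```

Request:
{"method": "drive_tool", "body": {
  "steps": [
    [1,0,-30,-5,0,0,0],
    [1,0,-70,-5,0,0,0],
    [1,0,-110,-5,0,0,0],
    [1,0,-150,-5,0,0,0],
    [1,0,-183,-3,0,0,0],
    [1,-0.5,-185,20,0,0,0],
    [1,-1,-185,50,0,0,0],
    [1,-1,-185,67,0,0,0]
  ]
}}

```text
time: 15.75
tool_pos: [0.4664, 0.294, 0.2784]
eef_rot: [[0.975, 0.221, 0.005], [0.221, -0.975, 0.0], [0.005, 0.001, -1.0]]
contact_force: [0.3, -0.3, 0.3]
grip_width: 0.0014
```

```bash
python3 - <<'E'
from pl import *
im=[]
for c in ["side","scene"]:
    f=arm.grab_frame(c); u,v=proj(f,[.48,.23,.25])[0].astype(int)
    im.append(f["image"][v-60:v+60,u-60:u+60,::-1])
cv2.imwrite("pics/beh.png",cv2.resize(np.hstack(im),None,fx=3.3,fy=3.3,interpolation=cv2.INTER_CUBIC))
o=arm.get_obs(); print(o["tool_pos"],o["contact_force"],o["grip_width"])
rows([0,.1,.2,.3,.4,.5,.6,.7],.022)
E
```

```text
[0.46599391 0.29334809 0.27808017] [-0.27242463  0.01049485  0.3158037 ] 0.0002969815410479387
0 [ 2.2 18.9  0. ]
0.1 [ 2.2 37.  -4.5]
0.2 [ 2.1 55.4 -7.2]
0.3 [ 2.  74.  -8.1]
0.4 [ 1.9 92.6 -7.1]
0.5 [  1.9 111.   -4.2]
0.6 [  1.8 129.1   0.4]
0.7 [  1.7 146.5   6.9]
```

View pics/beh.png

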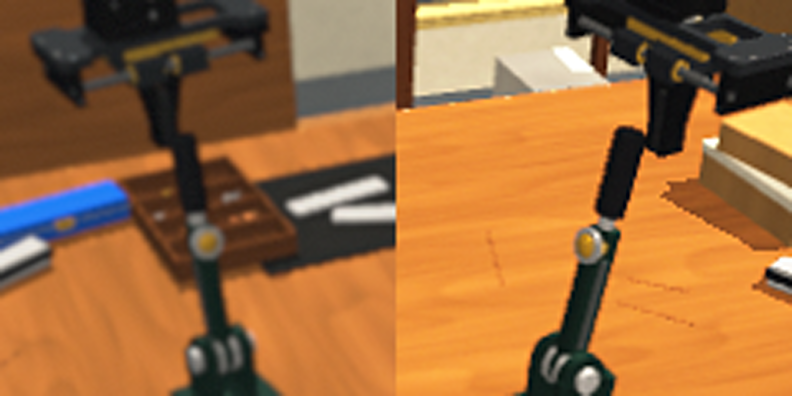

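Closed fingers are just behind the handle (scene crop: fingertip (668,140), handle (625,150)). Pulling along the arc.

Request:
{"method": "drive_tool", "body": {
  "steps": [
    [1,2,10,0,0,0,0],
    [1,2,19,0,0,0,0],
    [1,2,28,-3,0,0,0],
    [1,2,37,-4.5,0,0,0],
    [1,2,46,-6,0,0,0],
    [1,2,55,-7,0,0,0],
    [1,2,65,-8,0,0,0],
    [1,2,74,-8,0,0,0]
  ]
}}

```text
time: 16.65
tool_pos: [0.4843, 0.2208, 0.2864]
eef_rot: [[0.975, 0.22, 0.003], [0.22, -0.975, -0.001], [0.002, 0.002, -1.0]]
contact_force: [-1.3, 1.7, -0.9]
grip_width: 0.0002
```

```bash
python3 - <<'E'
from pl import *
o=arm.get_obs(); print(o["tool_pos"],o["contact_force"],o["grip_width"])
rows(np.arange(.4,1.15,.1),.022)
E
```

```text
[0.48433541 0.22082182 0.28641119] [-1.33974266  1.66406582 -0.85029072] 0.00022741534870042567
0.4 [ 0.  17.8  1.1]
0.5 [-0.1 36.2  3.9]
0.6 [-0.1 54.3  8.6]
0.7 [-0.2 71.7 15. ]
0.7999999999999999 [-0.3 88.5 23.2]
0.8999999999999999 [ -0.4 104.3  33. ]
0.9999999999999999 [ -0.5 119.1  44.3]
1.0999999999999999 [ -0.6 132.7  57. ]
```

Request:
{"method": "drive_tool", "body": {
  "steps": [
    [1,0,18,1,0,0,0],
    [1,0,36,4,0,0,0],
    [1,0,54,8.6,0,0,0],
    [1,0,72,15,0,0,0],
    [1,0,88,23,0,0,0],
    [1,0,104,33,0,0,0],
    [1,0,119,44,0,0,0],
    [1,0,132,57,0,0,0]
  ]
}}

```text
time: 17.45
tool_pos: [0.5137, 0.0914, 0.2296]
eef_rot: [[0.975, 0.22, 0.003], [0.22, -0.975, 0.0], [0.003, 0.0, -1.0]]
contact_force: [-2.0, 3.1, 1.9]
grip_width: 0.0005
```

```bash
python3 - <<'E'
from pl import *
im=[]
for c in ["side","scene"]:
    f=arm.grab_frame(c); u,v=proj(f,[.50,.15,.15])[0].astype(int)
    im.append(f["image"][v-60:v+60,u-60:u+60,::-1])
cv2.imwrite("pics/mid.png",cv2.resize(np.hstack(im),None,fx=3.3,fy=3.3,interpolation=cv2.INTER_CUBIC))
o=arm.get_obs(); print(o["tool_pos"],o["contact_force"],o["wrist_torque"])
rows([1.15,1.2,1.3,1.4,1.5,1.6,1.65,1.7,1.75],.022)
E
```

```text
[0.51332603 0.08917428 0.22823863] [-0.25895436  0.72773907  1.95308763] [ 0.06044101  0.28742701 -0.04787017]
1.15 [0.3 4.3 5.5]
1.2 [ 0.3 10.2 12.7]
1.3 [ 0.3 21.  27.9]
1.4 [ 0.2 30.2 44.1]
1.5 [ 0.2 37.7 61.1]
1.6 [ 0.2 43.5 78.8]
1.65 [ 0.2 45.7 87.9]
1.7 [ 0.2 47.5 97. ]
1.75 [  0.2  48.8 106.2]
```

View pics/mid.png

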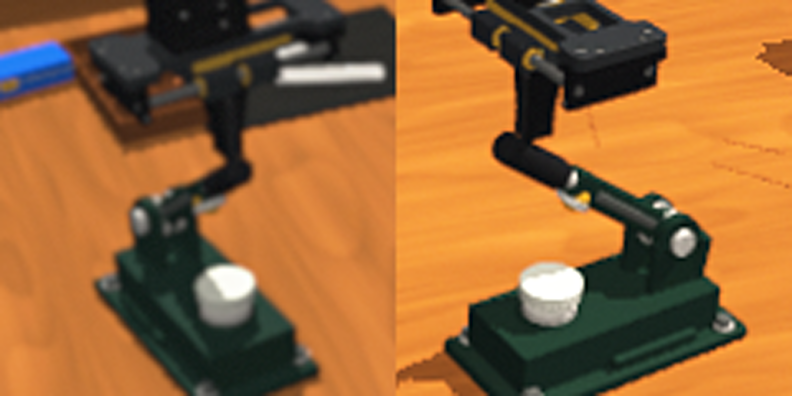

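The tip is riding on the handle and the anvil is still standing proud under the lever. Continuing gently.

Request:
{"method": "drive_tool", "body": {
  "steps": [
    [1,0,5,6,0,0,0],
    [1,0,11,14,0,0,0],
    [1,0,17,21,0,0,0],
    [1,0,22,29,0,0,0],
    [1,0,27,37,0,0,0],
    [1,0,31,45,0,0,0],
    [1,0,35,53,0,0,0],
    [1,0,38,61,0,0,0]
  ]
}}

```text
time: 18.35
tool_pos: [0.5218, 0.0516, 0.1668]
eef_rot: [[0.976, 0.217, 0.001], [0.217, -0.976, -0.003], [0.001, 0.003, -1.0]]
contact_force: [-0.9, 3.0, 2.2]
grip_width: 0.0005
```

```bash
python3 - <<'E'
from pl import *
o=arm.get_obs(); print(o["tool_pos"],o["contact_force"])
rows([1.5,1.55,1.6,1.65,1.7,1.75,1.79],.018)
E
```

```text
[0.52182476 0.05160261 0.16676945] [-0.93009438  3.03739845  2.15356753]
1.5 [0.1 0.3 3.4]
1.55 [ 0.1  3.3 12.2]
1.6 [ 0.1  5.7 21.2]
1.65 [ 0.1  7.8 30.3]
1.7 [ 0.1  9.3 39.4]
1.75 [ 0.1 10.4 48.7]
1.79 [ 0.1 11.  56.1]
```

Request:
{"method": "drive_tool", "body": {
  "steps": [
    [1,0,1,6,0,0,0],
    [1,0,3,12,0,0,0],
    [1,0,5,18,0,0,0],
    [1,0,6,24,0,0,0],
    [1,0,7,29,0,0,0],
    [1,0,8,33,0,0,0],
    [1,0,9,37,0,0,0],
    [1,0,9,40,0,0,0]
  ]
}}

```text
time: 19.15
tool_pos: [0.5239, 0.0424, 0.1265]
eef_rot: [[0.976, 0.217, 0.001], [0.217, -0.976, -0.003], [0.001, 0.004, -1.0]]
contact_force: [-0.7, -0.9, 3.6]
grip_width: 0.0006
```

Request:
{"method": "drive_tool", "body": {
  "steps": [
    [1,0,0,2,0,0,0],
    [1,0,0.3,4,0,0,0],
    [1,0,0.6,6,0,0,0],
    [1,0,0.8,7,0,0,0],
    [1,0,1,8,0,0,0],
    [1,0,1,9,0,0,0],
    [1,0,1,10,0,0,0],
    [1,0,1,10,0,0,0]
  ]
}}

```text
time: 19.95
tool_pos: [0.5242, 0.0414, 0.1172]
eef_rot: [[0.976, 0.217, 0.001], [0.217, -0.976, -0.003], [0.001, 0.003, -1.0]]
contact_force: [-2.2, 0.7, 7.9]
grip_width: 0.0005
```

Request:
{"method": "drive_tool", "body": {
  "steps": [
    [1,0,0,1,0,0,0],
    [1,0,0,2,0,0,0],
    [1,0,0,3,0,0,0],
    [1,0,0,4,0,0,0],
    [1,0,0,5,0,0,0],
    [1,0,0,5.5,0,0,0],
    [1,0,0,5.5,0,0,0],
    [1,0,0,5.5,0,0,0]
  ]
}}

```text
time: 20.75
tool_pos: [0.5242, 0.0411, 0.1124]
eef_rot: [[0.976, 0.217, 0.001], [0.217, -0.976, -0.003], [0.001, 0.003, -1.0]]
contact_force: [-2.3, -0.9, 8.0]
grip_width: 0.0001
```

Request:
{"method": "drive_tool", "body": {
  "steps": [
    [1,0,0,0.5,0,0,0],
    [1,0,0,1,0,0,0],
    [1,0,0,1.5,0,0,0],
    [1,0,0,2,0,0,0],
    [1,0,0,2,0,0,0],
    [1,0,0,2,0,0,0],
    [1,0,0,2,0,0,0],
    [1,0,0,2,0,0,0]
  ]
}}

```text
time: 21.55
tool_pos: [0.5242, 0.0411, 0.1119]
eef_rot: [[0.976, 0.217, 0.001], [0.217, -0.976, -0.002], [0.001, 0.002, -1.0]]
contact_force: [-4.0, 0.5, 13.8]
grip_width: 0.0005
```

Request:
{"method": "drive_tool", "body": {
  "steps": [
    [1,0,0,1,0,0,0],
    [1,0,0,2,0,0,0],
    [1,0,0,3,0,0,0],
    [1,0,0,3,0,0,0],
    [1,0,0,3,0,0,0],
    [1,0,0,3,0,0,0],
    [1,0,0,3,0,0,0],
    [1,0,0,3,0,0,0]
  ]
}}

```text
time: 22.35
tool_pos: [0.5243, 0.0411, 0.1114]
eef_rot: [[0.976, 0.217, 0.001], [0.217, -0.976, -0.001], [0.001, 0.001, -1.0]]
contact_force: [-8.2, -0.3, 19.9]
grip_width: 0.0004
```

```bash
python3 - <<'E'
from pl import *
o=arm.get_obs(); print(o["tool_pos"],o["contact_force"])
for c in ["side","scene"]:
    f=arm.grab_frame(c); P,uv=cloud(f)
    q=P[(np.hypot(*(P[:,:2]-S).T)<.024)&(P[:,2]>.06)&(P[:,2]<.095)]; print(c,len(q),np.percentile(q[:,2],[10,50,80,95]).round(4))
rows([1.6,1.5,1.4,1.3,1.2,1.1,1.0,.9],.022)
E
```

```text
[0.52428071 0.04105168 0.11143457] [-8.23769109 -0.29032858 19.93312197]
side 57 [0.0731 0.0795 0.0888 0.0924]
scene 129 [0.0639 0.0804 0.0888 0.0938]
1.6 [  0.   -5.6 -38.1]
1.5 [  0.  -11.4 -55.8]
1.4 [  0.  -19.  -72.8]
1.3 [  0.1 -28.2 -89. ]
1.2 [ 1.000e-01 -3.900e+01 -1.042e+02]
1.1 [ 1.000e-01 -5.130e+01 -1.182e+02]
1.0 [ 1.000e-01 -6.480e+01 -1.309e+02]
0.9 [ 1.000e-01 -7.960e+01 -1.422e+02]
```

Hard stop at 20 N, with the disc top at about 0.0795 (home would be 0.079). Letting the lever follow the fingers back up.

Request:
{"method": "drive_tool", "body": {
  "steps": [
    [1,0,0,-8,0,0,0],
    [1,0,-2,-22,0,0,0],
    [1,0,-5,-38,0,0,0],
    [1,0,-11,-56,0,0,0],
    [1,0,-19,-73,0,0,0],
    [1,0,-28,-89,0,0,0],
    [1,0,-39,-104,0,0,0],
    [1,0,-51,-118,0,0,0]
  ]
}}

```text
time: 23.25
tool_pos: [0.513, 0.0914, 0.2305]
eef_rot: [[0.976, 0.216, 0.001], [0.216, -0.976, -0.001], [0.001, 0.001, -1.0]]
contact_force: [0.1, -0.3, 0.4]
grip_width: 0.0006
```

```bash
python3 - <<'E'
from pl import *
o=arm.get_obs(); print(o["tool_pos"],o["contact_force"])
for c in ["side","scene","wrist"]:
    f=arm.grab_frame(c); P,uv=cloud(f)
    print(c,circ(P,.073,.1,np.array([.508,.114]),.03))
rows([1,.9,.8,.7,.6,.5,.4,.3],.022)
E
```

```text
[0.51298821 0.09143778 0.23047323] [ 0.13999205 -0.31067473  0.42791301]
side (array([0.5072, 0.1112]), 0.028, np.float64(0.0785), 163)
scene (array([0.5111, 0.1127]), 0.0265, np.float64(0.0795), 202)
wrist (array([0.5072, 0.1154]), 0.025, np.float64(0.0786), 337)
1 [ -0.6 -12.1 -11.7]
0.9 [ -0.5 -26.9 -23. ]
0.8 [ -0.4 -42.8 -32.8]
0.7 [ -0.4 -59.5 -40.9]
0.6 [ -0.3 -77.  -47.3]
0.5 [ -0.3 -95.  -52. ]
0.4 [  -0.2 -113.4  -54.8]
0.3 [-1.00e-01 -1.32e+02 -5.58e+01]
```

Disc top is now at 0.0786 to 0.0795, the same as fully home (before pressing it was 0.0866). Continuing the return.

Request:
{"method": "drive_tool", "body": {
  "steps": [
    [1,0,-12,-12,0,0,0],
    [1,0,-27,-23,0,0,0],
    [1,0,-43,-33,0,0,0],
    [1,0,-60,-41,0,0,0],
    [1,0,-77,-47,0,0,0],
    [1,0,-95,-52,0,0,0],
    [1,0,-113,-55,0,0,0],
    [1,0,-132,-56,0,0,0]
  ]
}}

```text
time: 24.2
tool_pos: [0.4838, 0.2229, 0.2869]
eef_rot: [[0.976, 0.219, 0.002], [0.219, -0.976, 0.0], [0.002, 0.0, -1.0]]
contact_force: [0.0, 0.3, -0.1]
grip_width: 0.0003
```

Request:
{"method": "drive_tool", "body": {
  "steps": [
    [1,0,-20,2,0,0,0],
    [1,0,-40,4,0,0,0],
    [1,0,-60,8,0,0,0],
    [1,0,-80,8,0,0,0],
    [1,0,-105,5,0,0,0],
    [1,0,-125,0,0,0,0],
    [1,0,-125,0,0,0,0],
    [1,0,-125,0,0,0,0]
  ]
}}

```text
time: 25.0
tool_pos: [0.4565, 0.3447, 0.2868]
eef_rot: [[0.976, 0.219, 0.002], [0.219, -0.976, -0.001], [0.002, 0.002, -1.0]]
contact_force: [-0.2, 0.4, -0.6]
grip_width: 0.0004
```

```bash
python3 - <<'E'
from pl import *
o=arm.get_obs(); print(o["time"],o["tool_pos"],o["contact_force"])
im=[]
for c in ["side","scene"]:
    f=arm.grab_frame(c); P,uv=cloud(f)
    print(c,circ(P,.073,.1,np.array([.508,.114]),.03))
    q=P[(P[:,2]>.28)&(P[:,2]<.315)&(np.hypot(P[:,0]-.48,P[:,1]-.25)<.05)];print(len(q),np.median(q,0),q[:,2].max() if len(q) else 0)
    u,v=proj(f,[.49,.18,.18])[0].astype(int)
    im.append(f["image"][v-60:v+60,u-60:u+60,::-1])
cv2.imwrite("pics/end.png",cv2.resize(np.hstack(im),None,fx=3.3,fy=3.3,interpolation=cv2.INTER_CUBIC))
E
```

```text
25.0 [0.45646565 0.34469848 0.28682626] [-0.18034605  0.41155411 -0.57600626]
side (array([0.5049, 0.111 ]), 0.0272, np.float64(0.0785), 159)
86 [0.47357547 0.24649335 0.29316709] 0.30387350843523486
scene (array([0.51  , 0.1125]), 0.0276, np.float64(0.0795), 202)
121 [0.48455459 0.2481143  0.29438574] 0.3059399334046002
```

View pics/end.png

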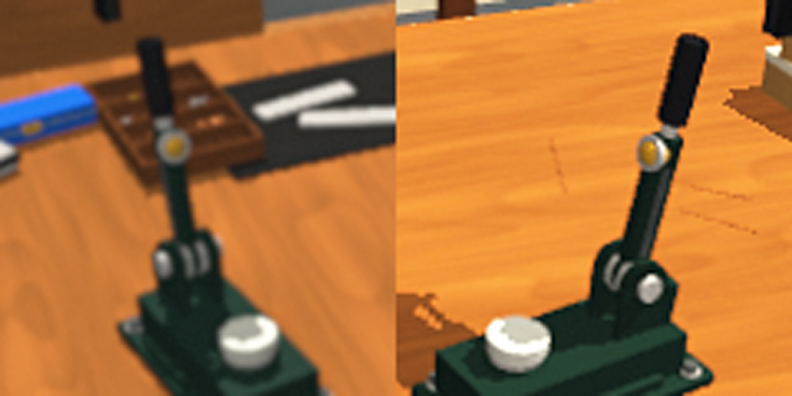

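The lever is fully up, in the same position as at the start. The disc sits flat on the rim and the gripper is clear. Handing in.

```bash
python3 -c "
from bench import arm
print(arm.close_job())"
```

```text
the job is handed in; nothing more can be done
None
```

The anvil is pressed home in the socket by the lever, the lever is back up, and I handed the job in at about 25 s. No verdict is reported.

- **Choice:** I took the smaller white anvil from the block. The red one and the larger white one were left alone.
- **Seating:** I lowered the anvil until the wrist force showed it on the knock-out pin. After I let go, it stood centred with its disc about 8 mm above the rim.
- **Pressing:** I pulled the lever down with the closed fingers to a hard stop, at about 20 N on the tool. I then let the lever follow the fingers back up.
- **Last checks:** The disc top reads 0.0785 m (side camera) and 0.0795 m (scene camera), against 0.079 m for fully home. The lever top is where it was at the start, and the gripper is clear.
- **Disagreements:** The cameras differ by up to 5 mm on the disc's horizontal position, much as they did before anything was moved. Checked within each camera before lowering, the shank and rim lined up within about 0.5 mm.
- **Not checked:** I did not re-measure the dome, reed plate, comb or rivet setter at the end. I felt no unexpected contact near them.

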